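# Wet the cleaning brush at the plunger dispenser

## Robot

A 7-joint arm with a two-finger parallel gripper is mounted at the origin on the work surface. World frame = base frame: x ahead of the robot, y to its left, z up, the work surface at z = 0. Lengths are in m, angles in rad, forces in N, time in s.
With the tool pointing down it reaches from about 0.425 to 0.925 m from the base axis. Payload 6.8 kg.
Tool frame: the origin (TCP) lies midway between the tips of the shut fingers; the grasp point (between the pads) lies 19 mm behind it; z points along the fingers, y is the line along which they close (so a half turn about z gives the same grasp; the last joint's range is limited). The gripper opens to 85 mm and grips with 20 to 120 N. Pads are 22 mm wide; open, the fingers measure 114 mm over their backs; the gripper's body (76 mm by 85 mm) begins 54 mm behind the grasp point. The pads swing forward as they close: fully open they stand 13 mm farther back than shut.
Start: joints at [-1.213, 0.477, 0.022, 1.555, -0.011, 1.109, -0.083], TCP at [0.303, 0.603, 0.231] pointing down, gripper open.
Joint ranges: [-2.96, 2.96], [-0.34, 2.1], [-1.41, 1.46], [0.24, 2.44], [-1.37, 4.51], [0.17, 1.92], [-2.96, 2.96]. Speed limits (rad/s): [2.39, 2.39, 3.14, 3.14, 3.14, 3.14, 3.14].

## Interface

Orientations are given as a rotation vector (axis times angle).
In Python, from bench import r gives the robot as it stands. The module is installed in compiled form; this text tells all that it offers.
- The arm moves only by the tool apply_moves, never from a script. Its argument "rows" is a list of rows, each a list of 6 numbers: the shift along the tool's x, y, z scaled (see below), then the turn, a rotation vector about the tool's x, y, z scaled (see below). A call has 1 to 5 rows; each row is the pose to reach, as a shift and turn from the pose commanded when the call began, along the tool's axes at that moment; what a row does not reach only later rows make up. The controller multiplies each number of a shift by 0.25 m and each number of a turn by 90 degrees. A row lasts 1/8 s, in which the tool goes at most 62.5 mm and 10.7 degrees, less where a joint would pass 70% of its speed; a pose out of reach is approached as far as the arm can. A call with a number of a shift or a turn outside -1 to 1 is refused whole. A call with a gripper value outside its range is refused whole. "claw" is the opening, from 0 (shut) to 1 (fully open), set as the call begins (left out, the last holds). The fingers move at their own pace and stop on an object; "newtons" is the grip in N (left out, the last holds). Time passes only in rows, so rows that repeat a pose let the fingers close. It gives the time, the measured TCP pose, the force, the opening and the grip force at its end, in the units of the state.
- r.get_obs(): the state, without advancing time (a new reading comes with each control period).
- r.grab_frame(name): name is "scene" or "top" or "wrist"; returns a dict with "pixels" (384x512x3 uint8, red, green, blue), "intrinsics" (3x3 intrinsics, pixels), "eye" and "attitude" of the camera in the world. Camera axes: x right, y up, looking along -z (the intrinsics and any distortion apply to the point x, -y, -z); pixel columns grow to the right and rows downward; lengths in m; the calibration is good to about 2 mm. The wrist camera is an equidistant fisheye: a pixel r from the principal point sees the ray r / f radians off the axis. A picture is of the moment at which its call begins. There is no depth.
- r.hand_in(): hands the job in; it is judged then, once.
Trained networks look in a picture, given as the dict that the camera call returned (one of the last four; its "shot" number tells which), for a name from the list of things; names that differ only in an ending like _2 or _b are one class to them, and where a whole thing is asked for, a point or a joint stands for the part that bears it (a point fixed in the world has none). Each returns a list of dicts, best first, with "conf" (0 to 1); they miss things now and then, are a little off and sometimes report something else, mostly with a low value. They report only what shows in the picture. A call takes as long as a camera call. They do not tell look-alikes from the thing itself.
- r.search_frame(picture, thing): "rect" ([left, top, width, height] in pixels, round what is visible of it).
- r.outline_of(picture, thing): "pixels" (384x512 bool, what is visible of it) and "rect" ([left, top, width, height] in pixels, round what is visible of it).
- r.landmark_of(picture, thing): "point" ([column, row] in pixels: a listed point, or the origin of a listed thing).
The state is a dict: "clock": time; "joints": joint angles; "qvel": joint speeds; "tau": joint torques, N m; "tcp_pos": TCP position; "orientation": TCP orientation; "contact_force": force on the tool from outside, world axes, zero at the start; "moment": the same for the moment, N m; "grip_width": finger opening in m; "gripper_force": force on a finger pad.
Only numpy, scipy, OpenCV 4.12 (cv2) and the standard library are available. Lean on these libraries where they do the work, as an engineer would, in place of code of your own. Each camera call takes 0.05 s, during which the arm holds its last target. There are 200 camera calls.

## Task

Draw the cleaning brush out of its holder by the end that sticks out and lay it down flat inside the drip tray, letting go of it. Take it again by its wooden handle, dip the bristles into the cup of the dispenser and push the sprung plate in there right down for about half a second, with the gripper itself kept up out of the cup and off the dispenser. Then lay the brush flat inside the drip tray again and let go; do not drop it, do not force the dispenser, and leave the bottle, spool and carton where they are.

Things in the scene. Friction and masses are not known exactly. Their poses are not given: they have to be found in the camera images.
- brush_center (a point): Centre of a straight flat brush 200 mm long, 90 g. x axis towards the bristles, y across, z up as it lies. Wooden handle from x = -100 to +14 mm (18 wide, 22 thick), metal neck +14 to +60 (22 wide, 18 thick), rigid dark bristle block +60 to +100 (26 wide, 16 thick), all on one centre line.
- brush_tip (a point): Middle of the bristle end of the brush, 100 mm from brush_center along its x axis.
- brush_end (a point): Middle of the free end of the wooden handle, 100 mm from brush_center against its x axis.
- brush: The brush itself; origin 11 mm below brush_center (middle of its underside), same axes. At the start its handle is in the holder; only the neck and bristles stand out of the mouth (80 to 100 mm), level, centre line 21 mm above the bench. It slides out freely.
- holder_mouth (a point): Middle of the open mouth of a grey plastic brush holder fixed to the bench, 21 mm above it; x points level out of the mouth, the way the brush is drawn. Closed on top, sides and back: 140 mm long, 70 wide at the foot, 42 above, 46 high; channel 30 wide, 31 high, floor 10 mm above the bench. 100 to 120 mm of the handle is inside at first.
- dispenser: Round aluminium plunger can fixed to the bench, 104 mm across and 105 mm high, z up; origin at the centre of its foot. Its top is an open cup, outside 88 mm, inside 80 mm across, rim 105 mm above the bench; a sprung round steel plate lies in the cup.
- cup_rim (a point): Centre of the cup's mouth, level with the rim, 105 mm above the bench, z up. The plate's upper face lies 27 mm below the rim at rest and 37 mm when pushed right down.
- plate (a joint): How far the plate in the cup is pushed down, in m: 0 at rest, 0.010 at its stop. It takes about 2 N to start it and 3 N to push it to the stop; it springs back.
- tray: White plastic drip tray fixed to the bench, outside 270 mm (its x) by 150 mm (its y), origin at the centre of its underside; floor 4 mm thick, lips 4 mm thick that rise 10 mm above the bench. A brush lying in it has its centre line 15 mm above the bench.
- bottle: Bystander: upright white plastic bottle, 60 mm across, 130 mm high; origin at the centre of its foot.
- spool: Bystander: black filament spool lying flat, 160 mm across, 55 mm high; origin at the centre of its underside.
- carton: Bystander: closed cardboard carton 120 x 170 x 70 mm (its x, y, z); origin at the centre of its underside.
Things that resemble listed ones, but are neither listed nor needed, are in the scene too. Several things have the shape of the dispenser; the one meant has the colours described above.

How it is judged:
By the outcome, as a careful person would: the job done as asked, in the order asked, and still so for the second after the job is handed in, with the robot touching nothing.
It also fails if it takes over 58 s, if anything falls off the work surface, if the arm or the gripper's body presses on something with over 40 N, if the wrist force passes 120 N, or if a joint passes its speed limit or range.

## Working session

There is one attempt and no reset: what is moved stays moved. The work goes in short steps, Python scripts to look and compute and a tool call to move; the robot and the scene stay as the last step left them, time stands still between calls to the robot, and variables do not carry over. Pictures are saved under pics/ and viewed, at most 11 in all, crops included, and the job is handed in when it is done.

Besides the shell and the picture viewer there is one more tool, called after "Call:" as a command line: name --pt "numbers of a row" for each row, then --argument value for the rest. apply_moves: Moves the arm, as the interface text tells. Its arguments: {"type":"object","properties":{"rows":{"type":"array","items":{"type":"array","items":{"type":"number"}}},"claw":{"type":"number"},"newtons":{"type":"number"}},"required":["rows"]}

```bash
mkdir -p pics
cat > h.py <<'E'
import numpy as np, cv2
from scipy.spatial.transform import Rotation as R
from bench import r
def att(f):
    a=np.array(f["attitude"],float)
    return a if a.shape==(3,3) else R.from_rotvec(a).as_matrix() if a.size==3 else R.from_quat(a).as_matrix()
def ray(f,p,fish=False):
    K=np.array(f["intrinsics"]); x=(p[0]-K[0,2])/K[0,0]; y=(p[1]-K[1,2])/K[1,1]
    if fish:
        t=np.hypot(x,y); s=np.sin(t)/t if t>1e-9 else 1; d=np.array([x*s,y*s,np.cos(t)])
    else: d=np.array([x,y,1.])
    d=att(f)@(d*[1,-1,-1]); return np.array(f["eye"]),d/np.linalg.norm(d)
def atz(f,p,z,fish=False):
    o,d=ray(f,p,fish); return o+d*(z-o[2])/d[2]
def tri(rs):
    A=sum(np.eye(3)-np.outer(d,d) for o,d in rs); b=sum((np.eye(3)-np.outer(d,d))@o for o,d in rs)
    X=np.linalg.solve(A,b); return X,[np.linalg.norm(np.cross(X-o,d)) for o,d in rs]
def proj(f,X,fish=False):
    c=att(f).T@(np.array(X)-f["eye"]); c=c*[1,-1,-1]; K=np.array(f["intrinsics"])
    if fish:
        n=np.hypot(c[0],c[1]); t=np.arctan2(n,c[2]); u=c[:2]/n*t
    else: u=c[:2]/c[2]
    return np.array([K[0,0]*u[0]+K[0,2],K[1,1]*u[1]+K[1,2]])
def save(f,n): cv2.imwrite("pics/"+n,cv2.cvtColor(f["pixels"],cv2.COLOR_RGB2BGR))
E
cat > a.py <<'E'
from h import *
np.set_printoptions(precision=4,suppress=True)
F={n:r.grab_frame(n) for n in("scene","top","wrist")}
cv2.imwrite("pics/all.png",cv2.cvtColor(np.hstack([F["scene"]["pixels"],F["top"]["pixels"]]),cv2.COLOR_RGB2BGR)[:, :])
im=cv2.imread("pics/all.png"); cv2.imwrite("pics/all.png",cv2.resize(im,(800,300)))
for n in F: save(F[n],n+"0.png"); print(n,np.array(F[n]["eye"]),np.array(F[n]["attitude"]).shape, np.array(F[n]["intrinsics"])[0])
for t in["brush_center","brush_tip","holder_mouth","dispenser","cup_rim","tray","bottle","spool","carton"]:
    for n in F:
        print(t,n,[(np.round(k["point"],1).tolist(),round(k["conf"],2)) for k in r.landmark_of(F[n],t)[:4]])
print(r.get_obs())
E
python3 a.py
```

```text
scene [1.4476 0.1499 0.7889] (3,) [377.6512   0.     259.397 ]
top [ 0.5028 -0.002   1.3539] (3,) [445.5589   0.     245.9232]
wrist [0.2287 0.6397 0.3745] (3,) [297.3186   0.     255.8457]
brush_center scene [([201.0, 172.6], 0.74), ([343.3, 180.1], 0.72)]
brush_center top [([190.9, 259.5], 0.72), ([158.8, 250.8], 0.7)]
brush_center wrist []
brush_tip scene [([314.1, 171.5], 0.52)]
brush_tip top [([192.8, 255.8], 0.76)]
brush_tip wrist []
holder_mouth scene [([342.7, 179.8], 0.93)]
holder_mouth top [([157.9, 252.8], 0.67)]
holder_mouth wrist []
dispenser scene [([344.0, 226.0], 0.95), ([293.4, 216.7], 0.84)]
dispenser top [([205.4, 190.0], 0.63)]
dispenser wrist [([117.6, 378.6], 0.88)]
cup_rim scene [([296.6, 190.2], 0.96), ([351.2, 201.7], 0.64)]
cup_rim top [([200.3, 188.2], 0.91), ([149.2, 183.1], 0.75), ([107.6, 181.9], 0.33)]
cup_rim wrist []
tray scene [([200.7, 172.1], 0.89)]
tray top [([314.7, 236.8], 0.85), ([158.1, 250.3], 0.25)]
tray wrist [([13.6, 352.9], 0.68)]
bottle scene [([394.3, 237.0], 0.78)]
bottle top [([109.8, 180.0], 0.81)]
bottle wrist []
spool scene [([284.5, 263.8], 0.57)]
spool top [([206.3, 130.9], 0.77), ([203.8, 186.4], 0.21)]
spool wrist []
carton scene [([130.9, 198.3], 0.85)]
carton top [([372.2, 177.7], 0.94), ([200.8, 189.4], 0.58), ([206.4, 129.1], 0.27)]
carton wrist []
{'clock': 1.5, 'joints': array([-1.2131,  0.477 ,  0.0224,  1.5554, -0.0115,  1.1093, -0.0831]), 'qvel': array([-0.0011, -0.0011, -0.0002,  0.0011,  0.0003,  0.0011,  0.0013]), 'tau': array([ -0.0003, -59.6328,   1.606 , -28.1535,   0.0124,   0.0017,
        -0.    ]), 'tcp_pos': array([0.3032, 0.6031, 0.2313]), 'orientation': array([ 0.7251,  3.0568, -0.    ]), 'contact_force': array([ 0.034 ,  0.3893, -0.0637]), 'moment': array([ 0.0031, -0.0206,  0.0094]), 'gripper_force': 0.0, 'grip_width': 0.08562215255947833}
```

Run:
```python
import cv2,numpy as np
t=cv2.imread("pics/top0.png");s=cv2.imread("pics/scene0.png")
a=cv2.resize(s[110:310,90:450],(720,400)); 
cv2.imwrite("pics/s.png",cv2.resize(s[110:310,90:450],(800,444),interpolation=cv2.INTER_CUBIC))
cv2.imwrite("pics/t.png",cv2.resize(t[90:310,80:430],(800,503),interpolation=cv2.INTER_CUBIC))
```

```text
(no output)
```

View pics/s.png

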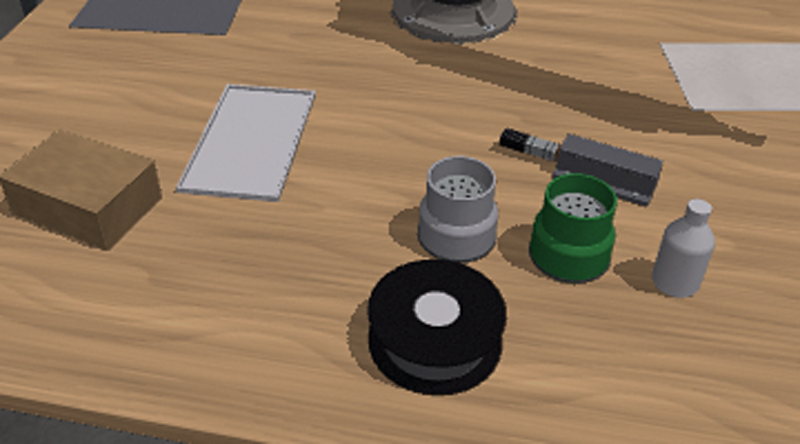

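View pics/t.png

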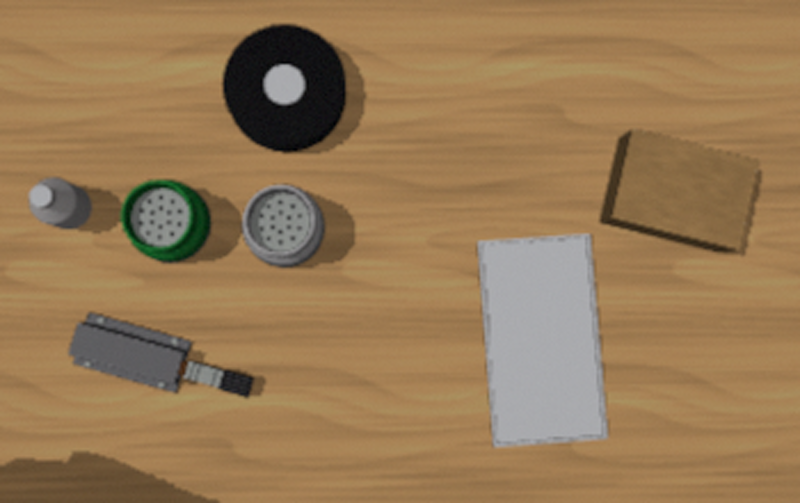

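The scene crop (2.22x) and top crop (2.29x) show two plunger cans. One is green, at scene (347,211) and top (152,186). The other is bare grey aluminium, at scene (296,206) and top (204,188). The aluminium one fits the description. The holder is at top (137,245), with the brush bristles pointing right to about (190,258). The tray is at top (317,239), the carton is to its right, and the spool is above the can.

```bash
cat > b.py <<'E'
from h import *
np.set_printoptions(precision=4,suppress=True)
F={n:r.grab_frame(n) for n in("scene","top")}
M={}
for t in["brush","holder_mouth","tray","dispenser"]:
    for n in F:
        for i,k in enumerate(r.outline_of(F[n],t)[:2]):
            m=k["pixels"].astype(np.uint8); ys,xs=np.nonzero(m)
            M[t+n+str(i)]=m
            c=max(cv2.findContours(m,0,2)[0],key=cv2.contourArea)
            rect=cv2.minAreaRect(c); box=cv2.boxPoints(rect)
            print(t,n,round(k["conf"],2),"area",m.sum(),"cent",xs.mean().round(1),ys.mean().round(1),"box",box.round(1).tolist())
            if n=="top":
                z={"brush":.029,"tray":.01,"holder_mouth":.046,"dispenser":.105}[t]
                print("   world",[atz(F[n],p,z)[:2].round(4).tolist() for p in box], "sz",np.round(rect[1],1))
np.savez("m.npz",**M)
import pickle; pickle.dump(F,open("F.pkl","wb"))
for n,tri_pts in (("mouth",[(342.7,179.8),(157.9,252.8)]),("tip",[(314.1,171.5),(192.8,255.8)]),("cup",[(296.6,190.2),(200.3,188.2)]),("tray",[(200.7,172.1),(314.7,236.8)])):
    print(n,tri([ray(F["scene"],tri_pts[0]),ray(F["top"],tri_pts[1])]))
for n,p in (("tip",(189.8,258)),("mouth",(162.2,252.3))): print(n,atz(F["top"],p,.021))
E
python3 b.py
```

```text
brush scene 0.62 area 232 cent 328.2 175.0 box [[313.70001220703125, 175.10000610351562], [316.29998779296875, 166.60000610351562], [342.29998779296875, 174.60000610351562], [339.70001220703125, 183.10000610351562]]
brush scene 0.62 area 1479 cent 296.0 204.9 box [[277.0, 180.0], [313.0, 180.0], [313.0, 228.0], [277.0, 228.0]]
brush top 0.53 area 263 cent 174.2 254.4 box [[156.8000030517578, 254.10000610351562], [159.1999969482422, 245.60000610351562], [190.0, 254.39999389648438], [187.60000610351562, 262.8999938964844]]
   world [[0.4263, 0.2222], [0.4508, 0.2155], [0.4249, 0.1252], [0.4004, 0.132]] sz [32.   8.8]
holder_mouth scene 0.8 area 855 cent 364.8 185.0 box [[337.79998779296875, 188.60000610351562], [344.79998779296875, 167.60000610351562], [388.6000061035156, 182.1999969482422], [381.6000061035156, 203.1999969482422]]
holder_mouth top 0.96 area 1166 cent 135.6 243.1 box [[107.5, 247.39999389648438], [114.30000305175781, 224.3000030517578], [163.0, 238.5], [156.3000030517578, 261.6000061035156]]
   world [[0.4469, 0.3612], [0.5136, 0.3434], [0.4722, 0.2021], [0.4057, 0.2205
[... 1104 characters left out ...]
, 160.8000030517578], [177.1999969482422, 178.60000610351562], [161.39999389648438, 210.1999969482422]]
   world [[0.6016, 0.2981], [0.6908, 0.256], [0.6405, 0.1557], [0.5519, 0.1985]] sz [39.8 35.3]
mouth (array([0.429 , 0.222 , 0.0109]), [np.float64(0.00016946147957475592), np.float64(0.00016946147957471255)])
tip (array([0.4202, 0.1213, 0.0236]), [np.float64(0.0037994534117433746), np.float64(0.0037994534117434223)])
cup (array([0.6146, 0.089 , 0.0958]), [np.float64(0.0024933305401884645), np.float64(0.002493330540188428)])
tray (array([ 0.476 , -0.2519,  0.0058]), [np.float64(0.004175002360014459), np.float64(0.004175002360014368)])
tip [0.414  0.1265 0.021 ]
mouth [0.431  0.2078 0.021 ]
```

```bash
cat >> h.py <<'E'
def tool(hyaw,tau):  # hyaw: heading of brush tip (deg), tau: tool leaning so it points toward the tip (deg)
    a,t=np.radians([hyaw,tau]); h=np.array([np.cos(a),np.sin(a),0]); Z=np.array([0,0,1.])
    z=np.sin(t)*h-np.cos(t)*Z; y=np.array([-h[1],h[0],0]); return np.column_stack([np.cross(y,z),y,z])
def go(pos,Rt):
    s=r.get_obs(); R0=R.from_rotvec(s["orientation"]).as_matrix()
    d=R0.T@(np.array(pos)-s["tcp_pos"])/0.25; w=R.from_matrix(R0.T@Rt).as_rotvec()/(np.pi/2)
    print("clock",s["clock"].__round__(2),"tcp",s["tcp_pos"].round(4),"F",s["contact_force"].round(1),"joints",s["joints"].round(2),"move",d.round(4).tolist(),w.round(4).tolist())
E
python3 -c "
from h import *
go([.431,.183,.20],tool(-106.3,18))"
```

```text
clock 2.0 tcp [0.3032 0.6031 0.2313] F [-0.2 -0.   0.1] joints [-1.21  0.48  0.02  1.56 -0.01  1.11 -0.08] move [-1.2116, -1.2717, 0.1252] [0.1389, -0.1666, 0.8768]
```

Call:
apply_moves --pt "-0.25 -0.25 0.025 0.03 -0.03 0.17" --pt "-0.45 -0.45 0.05 0.05 -0.06 0.34" --pt "-0.6 -0.64 0.06 0.07 -0.08 0.44" --pt "-0.75 -0.8 0.08 0.08 -0.1 0.55" --pt "-0.9 -0.95 0.09 0.1 -0.12 0.63" --claw 1 --newtons 50

```text
clock: 2.62
tcp_pos: [0.393, 0.3028, 0.2099]
orientation: [1.916, 2.309, -0.26]
contact_force: [0.2, -0.7, 1.1]
grip_width: 0.0856
gripper_force: 0.0
```

```bash
python3 -c "
from h import *
go([.431,.183,.20],tool(-106.3,18))"
```

```text
clock 2.62 tcp [0.393  0.3028 0.2099] F [ 0.2 -0.7  1.1] joints [-1.13  0.3   0.32  1.92  0.05  1.1  -0.66] move [-0.4803, 0.0655, 0.1395] [0.0469, -0.0577, 0.2938]
```

Call:
apply_moves --pt "-0.2 0.03 0.06 0.02 -0.02 0.11" --pt "-0.4 0.06 0.12 0.04 -0.05 0.22" --pt "-0.48 0.065 0.14 0.047 -0.058 0.294" --pt "-0.48 0.065 0.14 0.047 -0.058 0.294"

```text
clock: 3.12
tcp_pos: [0.4318, 0.1838, 0.1997]
orientation: [2.342, 1.761, -0.372]
contact_force: [-0.2, -0.2, 0.3]
grip_width: 0.0851
gripper_force: 0.0
```

```bash
cat > c.py <<'E'
from h import *
import sys
np.set_printoptions(precision=4,suppress=True)
f=r.grab_frame("wrist"); save(f,sys.argv[1])
for X in ([.4145,.1275,.021],[.431,.2078,.021]): print("pred",proj(f,X,True))
for t in sys.argv[2:]:
    for k in r.landmark_of(f,t)[:3]: print(t,np.round(k["point"],1),round(k["conf"],2),[atz(f,k["point"],z,True) for z in (.021,)])
    for k in r.outline_of(f,t)[:1]:
        c=max(cv2.findContours(k["pixels"].astype(np.uint8),0,2)[0],key=cv2.contourArea)
        b=cv2.boxPoints(cv2.minAreaRect(c)); print("box",b.round(1).tolist(),[atz(f,p,.03,True)[:2].round(4).tolist() for p in b])
go([.431,.183,.10],tool(-106.3,18))
E
python3 c.py w1.png brush_tip holder_mouth brush_center brush
```

```text
pred [254.3389 164.3169]
pred [247.7709  96.6473]
brush_tip [252.1 164.4] 0.63 [array([0.412 , 0.1281, 0.021 ])]
box [[236.1999969482422, 94.69999694824219], [261.8999938964844, 93.80000305175781], [264.5, 168.8000030517578], [238.8000030517578, 169.6999969482422]] [[0.4218, 0.2159], [0.4463, 0.2097], [0.4254, 0.124], [0.3973, 0.131]]
holder_mouth [248.2  86.9] 0.96 [array([0.4344, 0.2178, 0.021 ])]
box [[214.0, 0.0], [288.0, 0.0], [288.0, 94.0], [214.0, 94.0]] [[0.4308, 0.311], [0.4936, 0.2924], [0.471, 0.2027], [0.4011, 0.2233]]
box [[240.0, 95.0], [263.0, 95.0], [263.0, 168.0], [240.0, 168.0]] [[0.4253, 0.2146], [0.447, 0.2082], [0.4241, 0.1255], [0.3993, 0.1327]]
box [[214.0, 0.0], [287.0, 0.0], [287.0, 94.0], [214.0, 94.0]] [[0.4308, 0.311], [0.4927, 0.2926], [0.47, 0.203], [0.4011, 0.2233]]
clock 3.58 tcp [0.4312 0.1857 0.1996] F [-0.2  0.5 -0.3] joints [-1.04  0.33  0.46  1.95  0.06  1.13 -0.9 ] move [0.1131, 0.0026, 0.3822] [0.0006, -0.0002, 0.0042]
```

View pics/w1.png

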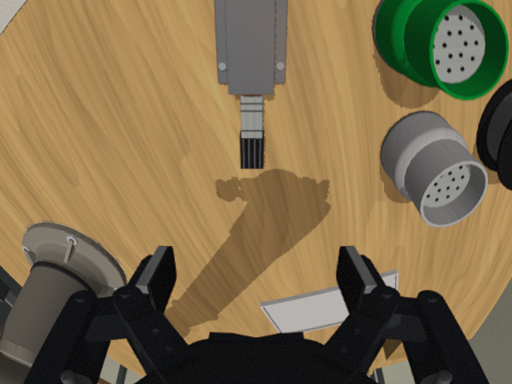

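The wrist view shows the brush bristles ending at (252,168), the neck starting at row 132, and the holder mouth at about (251,94). The grey can is at (440,180). These agree with the top view to within 2 mm. Next I check the tip height from two views and descend.

Run:
```python
from h import *
import pickle
F=pickle.load(open("F.pkl","rb")); f=r.grab_frame("wrist")
print(tri([ray(F["top"],(188.8,258.6)),ray(f,(252,168.5),True)]))
go([.4262,.1765,.013],tool(-106.4,18))
```

```text
(array([0.41197798, 0.12887088, 0.02788033]), [np.float64(0.0007807296696785511), np.float64(0.0007807296696784989)])
clock 3.62 tcp [0.4313 0.1855 0.1996] F [-0.  -0.2 -0.3] joints [-1.04  0.33  0.46  1.95  0.06  1.13 -0.9 ] move [0.1923, -0.0088, 0.7223] [0.0009, -0.0001, 0.005]
```

Call:
apply_moves --pt "0.05 -0.002 0.2 0 0 0.005" --pt "0.1 -0.005 0.4 0 0 0.005" --pt "0.14 -0.007 0.54 0 0 0.005" --pt "0.17 -0.008 0.65 0 0 0.005" --pt "0.192 -0.009 0.722 0 0 0.005"

```text
clock: 4.25
tcp_pos: [0.4258, 0.1758, 0.0118]
orientation: [2.346, 1.754, -0.372]
contact_force: [1.0, 0.7, 0.6]
grip_width: 0.0857
gripper_force: 0.0
```

Call:
apply_moves --pt "0 0 0 0 0 0"

```text
clock: 4.38
tcp_pos: [0.4255, 0.1756, 0.0122]
orientation: [2.345, 1.754, -0.374]
contact_force: [0.3, -0.8, 0.2]
grip_width: 0.0851
gripper_force: 0.0
```

```bash
python3 -c "
from h import *
f=r.grab_frame('wrist'); save(f,'w2.png')
go([.4262,.1765,.013],tool(-106.4,18))"
```

```text
clock 4.42 tcp [0.4261 0.1759 0.013 ] F [-0.5 -0.3  0.9] joints [-0.96  0.62  0.38  2.08 -0.04  0.73 -0.87] move [0.0021, -0.0004, -0.0007] [0.0005, 0.0006, -0.0004]
```

View pics/w2.png

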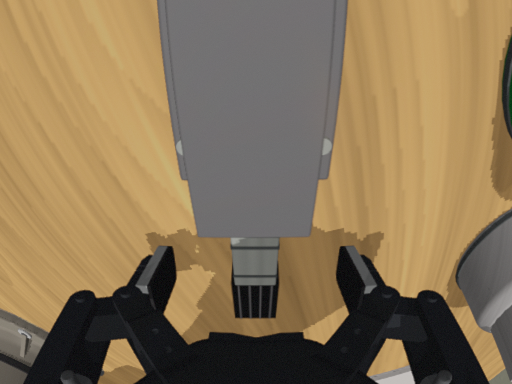

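The fingers straddle the neck, with the brush centred at column 255 against a finger midpoint of about 257. Closing now.

Call:
apply_moves --pt "0 0 0 0 0 0" --pt "0 0 0 0 0 0" --pt "0 0 0 0 0 0" --pt "0 0 0 0 0 0" --pt "0 0 0 0 0 0" --claw 0 --newtons 50

```text
clock: 5.05
tcp_pos: [0.4265, 0.1762, 0.0134]
orientation: [2.347, 1.754, -0.37]
contact_force: [-1.2, -0.5, 5.3]
grip_width: 0.0208
gripper_force: 55.1
```

```bash
python3 -c "
from h import *
u=np.array([np.cos(np.radians(-106.4)),np.sin(np.radians(-106.4)),0])
s=r.get_obs();print(s['grip_width'],s['gripper_force'],s['contact_force'])
go(s['tcp_pos']+.132*u+[0,0,.001],tool(-106.4,18))"
```

```text
0.02080995357404436 55.12841342599131 [-1.2004253  -0.48355912  5.31973145]
clock 5.05 tcp [0.4265 0.1762 0.0134] F [-1.2 -0.5  5.3] joints [-0.96  0.62  0.38  2.08 -0.04  0.73 -0.87] move [-0.5035, 0.0003, 0.1591] [0.0009, -0.0003, -0.0007]
```

Call:
apply_moves --pt "-0.07 0 0.021 0 0 0" --pt "-0.15 0 0.046 0 0 0" --pt "-0.23 0 0.072 0 0 0" --pt "-0.31 0 0.097 0 0 0" --pt "-0.38 0 0.119 0 0 0"

```text
clock: 5.68
tcp_pos: [0.3972, 0.0786, 0.0142]
orientation: [2.347, 1.753, -0.372]
contact_force: [0.8, -0.7, -1.3]
grip_width: 0.0208
gripper_force: 54.4
```

```bash
python3 -c "
from h import *
go([.389,.0496,.0144],tool(-106.4,18))"
```

```text
clock 5.67 tcp [0.3972 0.0786 0.0142] F [ 0.8 -0.7 -1.3] joints [-0.87  0.56  0.42  2.24  0.01  0.61 -0.78] move [-0.115, 0.0016, 0.0364] [0.0003, 0.0005, -0.0011]
```

Call:
apply_moves --pt "-0.07 0 0.022 0 0 0" --pt "-0.12 0 0.038 0 0 0" --pt "-0.16 0 0.05 0 0 0" --pt "-0.16 0 0.05 0 0 0"

```text
clock: 6.18
tcp_pos: [0.386, 0.0398, 0.0147]
orientation: [2.347, 1.753, -0.371]
contact_force: [0.1, -0.5, -1.0]
grip_width: 0.0205
gripper_force: 54.4
```

```bash
python3 -c "
from h import *
f=r.grab_frame('wrist'); save(f,'w3.png')
go([.41,.02,.09],tool(-106.4,18))
go([.43,-.05,.12],tool(-126.4,18))"
```

```text
clock 6.22 tcp [0.3864 0.0405 0.0146] F [ 1.  -0.2 -0.9] joints [-0.82  0.54  0.44  2.29  0.04  0.56 -0.74] move [-0.1425, 0.1141, -0.2706] [0.0009, -0.0002, -0.0007]
clock 6.22 tcp [0.3864 0.0405 0.0146] F [ 1.  -0.2 -0.9] joints [-0.82  0.54  0.44  2.29  0.04  0.56 -0.74] move [-0.4133, 0.2703, -0.3086] [0.0695, -0.0004, 0.2106]
```

View pics/w3.png

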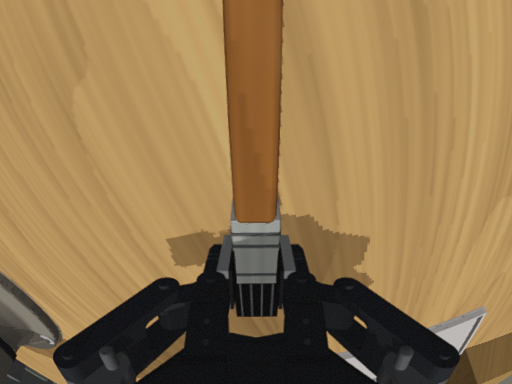

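The brush is fully out. The handle is visible from row 0 to 222, and the pads are on the neck at rows 240–300. Now I lift it and carry it to the tray.

Call:
apply_moves --pt "-0.08 0.02 -0.2 0 0 0" --pt "-0.18 0.09 -0.36 0 0 0" --pt "-0.28 0.18 -0.4 0.02 0 0.07" --pt "-0.36 0.25 -0.4 0.04 0 0.14" --pt "-0.44 0.3 -0.4 0.07 0 0.21"

```text
clock: 6.85
tcp_pos: [0.4382, -0.0512, 0.1444]
orientation: [2.654, 1.339, -0.419]
contact_force: [0.8, 0.0, -1.3]
grip_width: 0.0208
gripper_force: 54.4
```

```bash
python3 -c "
from h import *
go([.4225,-.2535,.12],tool(-176.8,18))"
```

```text
clock 6.85 tcp [ 0.4382 -0.0512  0.1444] F [ 0.8  0.  -1.3] joints [-0.7   0.38  0.63  2.1   0.02  0.94 -0.73] move [-0.6247, 0.4307, 0.304] [0.172, -0.0007, 0.5321]
```

Call:
apply_moves --pt "-0.13 0.09 0.06 0.035 0 0.11" --pt "-0.27 0.18 0.12 0.07 0 0.22" --pt "-0.4 0.28 0.18 0.11 0 0.33" --pt "-0.52 0.36 0.25 0.14 0 0.43" --pt "-0.62 0.43 0.3 0.172 0 0.532"

```text
clock: 7.48
tcp_pos: [0.423, -0.2535, 0.1198]
orientation: [3.093, 0.083, -0.49]
contact_force: [0.9, 0.5, -1.0]
grip_width: 0.0208
gripper_force: 54.4
```

Call:
apply_moves --pt "0 0 0 0 0 0"

```text
clock: 7.6
tcp_pos: [0.4219, -0.2558, 0.1202]
orientation: [3.091, 0.08, -0.491]
contact_force: [-1.2, 1.0, -1.4]
grip_width: 0.0206
gripper_force: 54.3
```

Run:
```python
from h import *
np.set_printoptions(precision=4,suppress=True)
f=r.grab_frame("wrist"); save(f,"w4.png")
k=r.outline_of(f,"tray")[0]; print(k["conf"],k["rect"])
t=r.grab_frame("top"); s=r.grab_frame("scene")
for n,g,z in(("top",t,.01),):
    k=r.outline_of(g,"tray")
    if k:
        m=k[0]["pixels"].astype(np.uint8); c=max(cv2.findContours(m,0,2)[0],key=cv2.contourArea)
        print(n,[atz(g,p,.01)[:2].round(4).tolist() for p in cv2.boxPoints(cv2.minAreaRect(c))])
print([ (q,proj(f,[*q,.01],True)) for q in ((.6019,-.1683),(.6121,-.3189),(.3423,-.3317),(.3333,-.1837))])
go([.4225,-.2535,.05],tool(-176.8,18))
```

```text
0.88 [147.9, 0.0, 210.3, 225.1]
top [[0.6069, -0.1668], [0.6138, -0.3172], [0.4446, -0.3215], [0.4385, -0.1727]]
[((0.6019, -0.1683), array([142.0913, -69.9059])), ((0.6121, -0.3189), array([358.9576, -74.5128])), ((0.3423, -0.3317), array([323.6028, 221.1793])), ((0.3333, -0.1837), array([180.9586, 222.4112]))]
clock 7.85 tcp [ 0.4232 -0.251   0.1201] F [-0.5 -0.1 -1.7] joints [-0.24  0.6   0.78  1.94 -0.28  1.05 -0.83] move [0.0833, 0.0102, 0.2678] [0.0006, 0.0001, 0.0036]
```

View pics/w4.png

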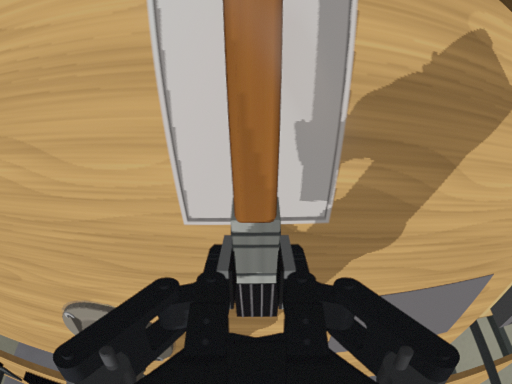

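The tray fills the view beneath the brush. Its near corners are at (186,222) and (328,221), within 5 px of prediction, and the brush is centred and parallel at column 255. Lowering.

```bash
python3 -c "
from h import *
go([.4225,-.2545,.012],tool(-176.8,18))"
```

```text
clock 7.85 tcp [ 0.4232 -0.251   0.1201] F [-0.5 -0.1 -1.7] joints [-0.24  0.6   0.78  1.94 -0.28  1.05 -0.83] move [0.1301, 0.0143, 0.4125] [0.0006, 0.0001, 0.0036]
```

Call:
apply_moves --pt "0.04 0.003 0.12 0 0 0" --pt "0.08 0.006 0.24 0 0 0" --pt "0.11 0.008 0.34 0 0 0" --pt "0.13 0.01 0.412 0 0 0" --pt "0.13 0.01 0.412 0 0 0"

```text
clock: 8.48
tcp_pos: [0.4214, -0.2542, 0.0116]
orientation: [3.093, 0.092, -0.493]
contact_force: [-1.0, 0.1, -0.8]
grip_width: 0.0208
gripper_force: 54.4
```

```bash
python3 -c "
from h import *
go([.4225,-.2545,.008],tool(-176.8,18))"
```

```text
clock 8.47 tcp [ 0.4214 -0.2542  0.0116] F [-1.   0.1 -0.8] joints [-0.15  0.76  0.67  1.97 -0.39  0.87 -0.77] move [0.0087, 0.0013, 0.0122] [0.0002, 0.0013, 0.0022]
```

Call:
apply_moves --pt "0.0025 0 0.0076 0 0 0" --pt "0.004 0 0.0114 0 0 0" --pt "0.005 0 0.0152 0 0 0" --pt "0.005 0 0.0152 0 0 0"

```text
clock: 8.98
tcp_pos: [0.4219, -0.2552, 0.0084]
orientation: [3.092, 0.09, -0.49]
contact_force: [0.4, 0.0, -0.5]
grip_width: 0.0209
gripper_force: 54.4
```

Call:
apply_moves --pt "0.0012 0 0.0038 0 0 0" --pt "0.0025 0 0.0076 0 0 0" --pt "0.0025 0 0.0076 0 0 0"

```text
clock: 9.35
tcp_pos: [0.4217, -0.2553, 0.0073]
orientation: [3.093, 0.089, -0.49]
contact_force: [-1.0, 2.2, 11.6]
grip_width: 0.0211
gripper_force: 56.1
```

Call:
apply_moves --pt "-0.0008 0 -0.0026 0 0 0" --pt "-0.0008 0 -0.0026 0 0 0"

```text
clock: 9.6
tcp_pos: [0.4218, -0.2553, 0.0075]
orientation: [3.093, 0.089, -0.49]
contact_force: [-1.0, 1.7, 7.8]
grip_width: 0.0211
gripper_force: 55.4
```

Call:
apply_moves --pt "0 0 0 0 0 0" --pt "0 0 0 0 0 0" --pt "0 0 0 0 0 0" --pt "0 0 0 0 0 0" --claw 1

```text
clock: 10.1
tcp_pos: [0.4218, -0.2552, 0.0068]
orientation: [3.092, 0.09, -0.49]
contact_force: [0.1, 0.2, -0.1]
grip_width: 0.0851
gripper_force: 0.0
```

```bash
python3 -c "
from h import *
go([.4225,-.2545,.10],tool(-176.8,18))"
```

```text
clock 10.1 tcp [ 0.4218 -0.2552  0.0068] F [ 0.1  0.2 -0.1] joints [-0.15  0.77  0.66  1.97 -0.4   0.86 -0.77] move [-0.1123, -0.0025, -0.3553] [0.0006, 0.0003, 0.0012]
```

Call:
apply_moves --pt "-0.04 0 -0.12 0 0 0" --pt "-0.1 0 -0.3 0 0 0" --pt "-0.18 0 -0.55 0 0.06 0" --pt "-0.3 0 -0.65 0 0.12 0" --pt "-0.42 0 -0.7 0 0.2 0"

```text
clock: 10.72
tcp_pos: [0.3772, -0.2586, 0.2076]
orientation: [3.138, 0.092, 0.009]
contact_force: [-0.6, -0.9, 2.1]
grip_width: 0.0855
gripper_force: 0.0
```

```bash
cat > d.py <<'E'
from h import *
import sys
np.set_printoptions(precision=4,suppress=True)
f=r.grab_frame("wrist"); save(f,sys.argv[1])
for t in("brush_tip","brush_end","brush_center"):
    for k in r.landmark_of(f,t)[:1]: print(t,np.round(k["point"],1),round(k["conf"],2),atz(f,k["point"],.015,True))
for k in r.outline_of(f,"brush")[:1]:
    c=max(cv2.findContours(k["pixels"].astype(np.uint8),0,2)[0],key=cv2.contourArea)
    q=cv2.boxPoints(cv2.minAreaRect(c)); print(k["conf"],q.round(1).tolist(),[atz(f,p,.025,True)[:2].round(4).tolist() for p in q])
go([.53,-.249,.1],tool(-176.8,0))
E
python3 d.py w5.png
```

```text
brush_tip [257.7 165.4] 0.73 [ 0.3773 -0.2625  0.015 ]
brush_center [253.6  81. ] 0.86 [ 0.4742 -0.2521  0.015 ]
0.76 [[244.0, 0.0], [268.0, 0.0], [268.0, 170.0], [244.0, 170.0]] [[0.5658, -0.2364], [0.5673, -0.2623], [0.3751, -0.2743], [0.3735, -0.247]]
clock 10.97 tcp [ 0.3766 -0.2574  0.206 ] F [ 1.   0.1 -0.1] joints [-0.34  0.19  0.92  2.13 -0.19  0.91 -0.83] move [0.6144, 0.0025, 0.4243] [-0.0002, -0.0003, 0.0017]
```

View pics/w5.png

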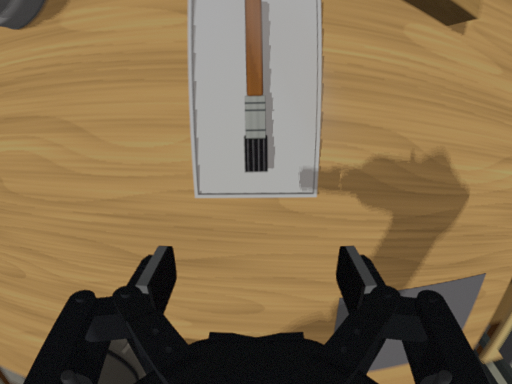

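The brush lies flat in the tray, with its tip at (257,170), centred between the lips at columns 195 and 318. Next I regrasp it on the wooden handle, about 30 mm behind centre.

```bash
python3 -c "
from h import *
go([.504,-.2505,.11],tool(-176,15))"
```

```text
clock 10.97 tcp [ 0.3766 -0.2574  0.206 ] F [ 1.   0.1 -0.1] joints [-0.34  0.19  0.92  2.13 -0.19  0.91 -0.83] move [0.5103, 0.0024, 0.3842] [-0.0011, -0.1669, -0.0072]
```

Call:
apply_moves --pt "0.17 0 0.05 0 -0.06 0" --pt "0.34 0 0.18 0 -0.12 0" --pt "0.45 0.002 0.3 0 -0.167 -0.007" --pt "0.51 0.002 0.384 0 -0.167 -0.007" --pt "0.51 0.002 0.384 0 -0.167 -0.007"

```text
clock: 11.6
tcp_pos: [0.5035, -0.2496, 0.1058]
orientation: [3.103, 0.112, -0.421]
contact_force: [-1.1, -0.5, 0.4]
grip_width: 0.0859
gripper_force: 0.0
```

```bash
python3 d.py w6.png; python3 -c "
from h import *
go([.504,-.2505,.010],tool(-176,15))"
```

```text
brush_tip [253.8 271.5] 0.7 [ 0.3746 -0.2576  0.015 ]
brush_end [254.4  79.4] 0.92 [ 0.5739 -0.2444  0.015 ]
brush_center [254.3 198.5] 0.71 [ 0.4715 -0.2514  0.015 ]
0.81 [[243.0, 79.0], [269.0, 79.0], [269.0, 278.0], [243.0, 278.0]] [[0.576, -0.2366], [0.5773, -0.2539], [0.3769, -0.2734], [0.3749, -0.2462]]
clock 11.85 tcp [ 0.503  -0.2514  0.1107] F [ 0.5  0.7 -0.8] joints [-0.23  0.69  0.77  1.8  -0.37  1.08 -0.82] move [0.1157, -0.0024, 0.0133] [0.0005, 0.1667, 0.0076]
clock 11.85 tcp [ 0.503  -0.2514  0.1107] F [ 0.5  0.7 -0.8] joints [-0.23  0.69  0.77  1.8  -0.37  1.08 -0.82] move [0.1083, -0.0032, 0.388] [-0.0008, 0.0, -0.0011]
```

View pics/w6.png

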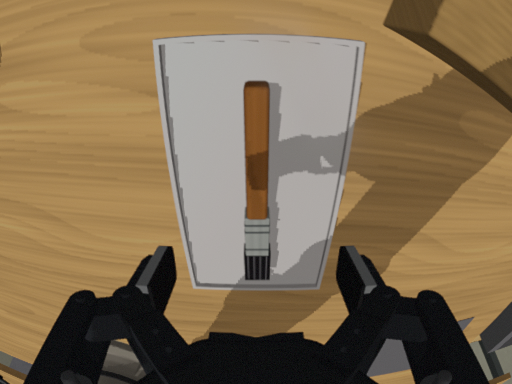

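The whole brush lies flat inside the tray, with the handle end at (256,82) and the tip at (257,279). End to tip measures 0.2 m, and the centre is at (0.474, −0.251). Descending on the handle.

Call:
apply_moves --pt "0.03 0.001 0.11 0 0 0" --pt "0.06 0.001 0.22 0 0 0" --pt "0.09 0.001 0.32 0 0 0" --pt "0.108 0.001 0.388 0 0 0" --pt "0.108 0.001 0.388 0 0 0"

```text
clock: 12.48
tcp_pos: [0.5037, -0.2508, 0.0089]
orientation: [3.105, 0.107, -0.412]
contact_force: [-0.4, 0.2, -0.0]
grip_width: 0.0857
gripper_force: 0.0
```

Call:
apply_moves --pt "0 0 0 0 0 0" --pt "0 0 0 0 0 0" --pt "0 0 0 0 0 0" --pt "0 0 0 0 0 0" --pt "0 0 0 0 0 0" --claw 0 --newtons 100

```text
clock: 13.1
tcp_pos: [0.5046, -0.2511, 0.0098]
orientation: [3.105, 0.107, -0.409]
contact_force: [0.6, 1.1, 5.8]
grip_width: 0.0155
gripper_force: 98.6
```

```bash
python3 -c "
from h import *
go([.504,-.2505,.130],tool(-176,15))"
```

```text
clock 13.1 tcp [ 0.5046 -0.2511  0.0098] F [0.6 1.1 5.8] joints [-0.17  0.83  0.67  1.82 -0.46  0.93 -0.78] move [-0.1269, -0.003, -0.4637] [-0.0009, 0.0002, -0.0004]
```

Call:
apply_moves --pt "-0.015 0 -0.05 0 0 0" --pt "-0.06 0 -0.22 0 0 0" --pt "-0.11 0 -0.4 0 0 0" --pt "-0.16 0 -0.58 0 0 0" --pt "-0.18 0 -0.66 0 0 0"

```text
clock: 13.72
tcp_pos: [0.5044, -0.252, 0.183]
orientation: [3.105, 0.106, -0.404]
contact_force: [0.2, 0.1, -2.2]
grip_width: 0.0155
gripper_force: 97.9
```

```bash
cat > e.py <<'E'
from h import *
import pickle
from scipy.optimize import minimize
np.set_printoptions(precision=4,suppress=True)
F=pickle.load(open("F.pkl","rb")); M=np.load("m.npz")
th=np.linspace(0,2*np.pi,60)
def mask(f,x,y):
    m=np.zeros((384,512),np.uint8)
    P=np.array([proj(f,[x+rr*np.cos(t),y+rr*np.sin(t),z]) for rr,z in((.052,0),(.052,.05),(.044,.065),(.044,.105)) for t in th],np.float32)
    for i in((0,120),(60,180),(120,240)): 
        cv2.fillConvexPoly(m,np.round(cv2.convexHull(P[i[0]:i[1]])*16).astype(np.int32),1,shift=4)
    return m
for names in (["scene"],["top"],["scene","top"]):
    def cost(p):
        return -sum((mask(F[n],*p)&M["dispenser"+n+"0"]).sum()/(mask(F[n],*p)|M["dispenser"+n+"0"]).sum() for n in names)
    s=minimize(cost,[.615,.087],method="Nelder-Mead",options=dict(initial_simplex=[[.60,.08],[.63,.08],[.615,.10]])); print(names,s.x,s.fun)
print("rim px",tri([ray(F["scene"],(297.5,191)),ray(F["top"],(203.4,187.1))]), atz(F["top"],(203.4,187.1),.105),atz(F["scene"],(297.5,191),.105))
E
python3 e.py
python3 -c "
from h import *
go([.5,-.25,.17],tool(-176,15))"
```

```text
['scene'] [0.6206 0.0895] -0.9534282018111255
['top'] [0.6217 0.0887] -0.9608574091332712
['scene', 'top'] [0.6213 0.089 ] -1.9043981631433855
rim px (array([0.6172, 0.0861, 0.0945]), [np.float64(0.0033078109212574345), np.float64(0.003307810921257444)]) [0.6166 0.0821 0.105 ] [0.6291 0.0903 0.105 ]
clock 13.72 tcp [ 0.5044 -0.252   0.183 ] F [ 0.2  0.1 -2.2] joints [-0.27  0.6   0.83  1.75 -0.31  1.21 -0.85] move [-0.0029, -0.0093, 0.0545] [-0.0002, -0.0017, -0.001]
```

```bash
cat >> h.py <<'E'
Rg=tool(-176,15); TIP=Rg.T@(np.array([.3746,-.2575,.015])-[.5042,-.2509,.0098])
def dip(z,alpha=60,yaw=-174,C=(.621,.089),off=.006):
    Rt=tool(yaw,15-alpha); h=np.array([np.cos(np.radians(yaw)),np.sin(np.radians(yaw)),0])
    tip=np.array([*C,z])+off*h; p=tip-Rt@TIP; return p,Rt
E
python3 -c "
from h import *
p,Rt=dip(.165); print(p,TIP)
go(p,Rt)"
```

```text
[0.68428528 0.0931815  0.2747622 ] [-0.12666961 -0.00245652  0.02855758]
clock 13.72 tcp [ 0.5044 -0.252   0.183 ] F [ 0.2  0.1 -2.2] joints [-0.27  0.6   0.83  1.75 -0.31  1.21 -0.85] move [0.6911, -1.3285, -0.5632] [0.0064, 0.6649, -0.0234]
```

Call:
apply_moves --pt "0.05 -0.1 -0.18 0 0.05 0" --pt "0.12 -0.25 -0.34 0 0.13 -0.005" --pt "0.2 -0.42 -0.44 0 0.22 -0.008" --pt "0.29 -0.6 -0.52 0 0.31 -0.01" --pt "0.38 -0.8 -0.56 0.004 0.4 -0.014"

```text
clock: 14.35
tcp_pos: [0.6185, -0.0417, 0.2919]
orientation: [-3.061, -0.136, -0.575]
contact_force: [0.6, 0.5, -2.0]
grip_width: 0.0156
gripper_force: 97.9
```

```bash
python3 -c "
from h import *
p,Rt=dip(.165)
go(p,Rt)"
```

```text
clock 14.35 tcp [ 0.6185 -0.0417  0.2919] F [ 0.6  0.5 -2. ] joints [-0.76  0.19  0.86  1.95 -0.32  0.72 -1.21] move [0.2635, -0.5132, 0.1801] [0.0011, 0.2635, -0.0102]
```

Call:
apply_moves --pt "0.06 -0.13 0.03 0 0.07 0" --pt "0.13 -0.27 0.07 0 0.15 -0.005" --pt "0.2 -0.4 0.12 0 0.22 -0.01" --pt "0.263 -0.513 0.18 0.001 0.263 -0.01" --pt "0.263 -0.513 0.18 0.001 0.263 -0.01"

```text
clock: 14.98
tcp_pos: [0.6719, 0.0838, 0.2684]
orientation: [-2.882, -0.157, -1.1]
contact_force: [0.5, -0.2, -1.0]
grip_width: 0.0155
gripper_force: 98.0
```

Run:
```python
from h import *
np.set_printoptions(precision=4,suppress=True)
F={n:r.grab_frame(n) for n in("wrist","scene","top")}
R0=R.from_rotvec(r.get_obs()["orientation"]).as_matrix(); tip=r.get_obs()["tcp_pos"]+R0@TIP
print("tip pred",tip)
for n in F:
    w=n=="wrist"
    print(n,"pred tip px",proj(F[n],tip,w),"cup px",proj(F[n],[.621,.089,.105],w))
    for t in("brush_tip","cup_rim"):
        for k in r.landmark_of(F[n],t)[:2]: print("  ",t,np.round(k["point"],1),round(k["conf"],2))
a=F["wrist"]["pixels"]; b=cv2.resize(F["scene"]["pixels"][120:260,240:400],(439,384))
cv2.imwrite("pics/w7.png",cv2.cvtColor(cv2.resize(np.hstack([a,b]),(800,323)),cv2.COLOR_RGB2BGR))
go(*dip(.095))
```

```text
tip pred [0.5967 0.0788 0.1629]
wrist pred tip px [252.0294 355.6219] cup px [246.3346 324.6436]
   brush_tip [255.9 138.8] 0.32
   cup_rim [119.6 300.8] 0.7
scene pred tip px [296.1537 167.2259] cup px [297.4119 189.1371]
   brush_tip [294.5 167.8] 0.75
   brush_tip [297.1 158. ] 0.33
   cup_rim [346.9 200.5] 0.8
top pred tip px [203.1514 192.5262] cup px [200.9462 185.539 ]
   cup_rim [149.2 181.7] 0.74
clock 15.43 tcp [0.673  0.0824 0.2702] F [ 0.   0.3 -1.8] joints [-1.05  0.24  0.93  2.14 -0.9   0.18 -0.83] move [-0.1383, -0.0343, 0.228] [-0.0091, 0.0339, -0.0022]
```

View pics/w7.png

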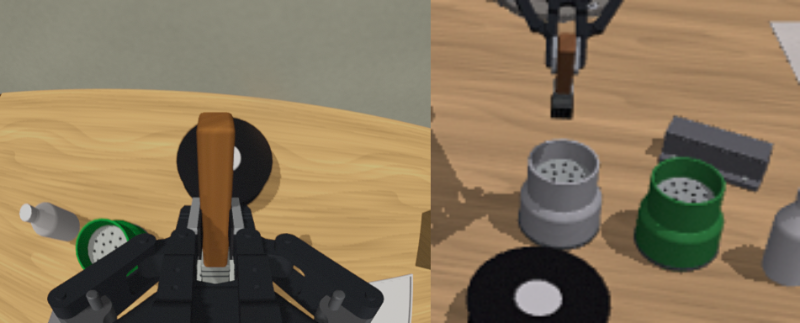

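The left half of the picture is the wrist view, with the brush gripped on its wooden handle. The right half is the scene view, where the bristle tip at about (562,108) hangs above the grey can's cup (rim at 563,160 in this mosaic). The scene tip matches its prediction within 2 px. Joint 6 is near its limit, so I reduce the brush angle to 50°.

```bash
python3 -c "
from h import *
go(*dip(.135,alpha=50,off=.014))"
```

```text
clock 15.43 tcp [0.673  0.0824 0.2702] F [ 0.   0.3 -1.8] joints [-1.05  0.24  0.93  2.14 -0.9   0.18 -0.83] move [-0.0382, -0.0353, 0.1766] [-0.0093, -0.0772, -0.0014]
```

Call:
apply_moves --pt "-0.01 -0.01 0.03 -0.003 -0.03 0" --pt "-0.02 -0.02 0.08 -0.006 -0.06 0" --pt "-0.03 -0.03 0.13 -0.009 -0.077 0" --pt "-0.03 -0.03 0.13 -0.009 -0.077 0"

```text
clock: 15.92
tcp_pos: [0.6884, 0.0929, 0.2403]
orientation: [-2.963, -0.155, -0.933]
contact_force: [-0.8, -1.0, -0.8]
grip_width: 0.0157
gripper_force: 98.0
```

```bash
cat > g.py <<'E'
from h import *
import sys
np.set_printoptions(precision=4,suppress=True)
s=r.get_obs(); R0=R.from_rotvec(s["orientation"]).as_matrix(); tip=s["tcp_pos"]+R0@TIP
C=[.621,.089,.105]
b=Rg.T@(np.array([-.0997,-.0065,0])/.1)
print("tip pred",tip,"brush dir",R0@b)
go(*dip(float(sys.argv[1]),alpha=50,off=.014))
E
python3 g.py .125
```

```text
tip pred [0.6012 0.0862 0.1443] brush dir [-0.6397 -0.0622 -0.765 ]
clock 15.93 tcp [0.6884 0.0929 0.2403] F [-0.8 -1.  -0.8] joints [-1.05  0.4   0.99  2.05 -0.88  0.35 -0.91] move [-0.0248, -0.0029, 0.0768] [0.0, 0.0004, -0.0002]
```

Call:
apply_moves --pt "-0.012 -0.001 0.038 0 0 0" --pt "-0.025 -0.003 0.077 0 0 0" --pt "-0.025 -0.003 0.077 0 0 0"

```text
clock: 16.3
tcp_pos: [0.6934, 0.0935, 0.2212]
orientation: [-2.962, -0.152, -0.933]
contact_force: [0.2, 0.3, -0.9]
grip_width: 0.016
gripper_force: 98.0
```

```bash
python3 - <<'E'
from h import *
np.set_printoptions(precision=4,suppress=True)
F={n:r.grab_frame(n) for n in("scene","top")}
R0=R.from_rotvec(r.get_obs()["orientation"]).as_matrix(); tip=r.get_obs()["tcp_pos"]+R0@TIP
for n in F:
    p=proj(F[n],tip); print(n,"pred tip px",p)
    for k in r.landmark_of(F[n],"brush_tip")[:2]: print("  ",np.round(k["point"],1),round(k["conf"],2))
a=cv2.resize(F["scene"]["pixels"][140:240,240:360],(600,500),interpolation=cv2.INTER_CUBIC)
cv2.imwrite("pics/w8.png",cv2.cvtColor(a,cv2.COLOR_RGB2BGR))
E
python3 g.py .085
```

```text
scene pred tip px [297.8564 180.2061]
   [297.3 182.2] 0.67
top pred tip px [201.0359 189.9697]
tip pred [0.607  0.0875 0.126 ] brush dir [-0.6387 -0.0604 -0.766 ]
clock 16.5 tcp [0.6941 0.0939 0.2221] F [-0.4  0.2 -0.8] joints [-0.98  0.41  0.9   2.05 -0.94  0.32 -0.86] move [-0.0937, -0.001, 0.135] [-0.0005, -0.0006, -0.0012]
```

View pics/w8.png

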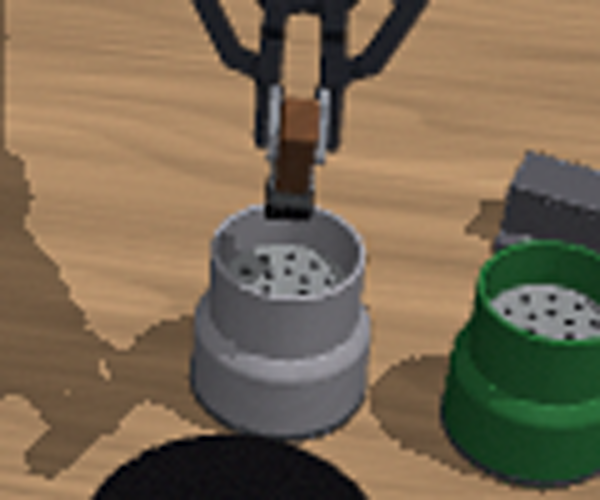

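The enlarged crop confirms the grey aluminium can. The bristle end at (290,212) in the crop is just above the robot-side half of its cup, and the green can is clear to the right. Lowering.

Call:
apply_moves --pt "-0.022 0 0.032 0 0 0" --pt "-0.045 0 0.064 0 0 0" --pt "-0.067 -0.001 0.096 0 0 0" --pt "-0.086 -0.001 0.124 0 0 0" --pt "-0.086 -0.001 0.124 0 0 0"

```text
clock: 17.12
tcp_pos: [0.6939, 0.0943, 0.1835]
orientation: [-2.962, -0.153, -0.933]
contact_force: [-0.8, -0.2, -1.4]
grip_width: 0.0152
gripper_force: 98.0
```

```bash
python3 g.py .078
```

```text
tip pred [0.6066 0.0879 0.0875] brush dir [-0.6397 -0.0608 -0.7651]
clock 17.12 tcp [0.6939 0.0943 0.1835] F [-0.8 -0.2 -1.4] joints [-0.85  0.43  0.73  2.07 -1.06  0.23 -0.73] move [-0.0205, 0.0006, 0.0318] [-0.0004, 0.0003, -0.001]
```

Call:
apply_moves --pt "-0.007 0 0.0105 0 0 0" --pt "-0.014 0 0.021 0 0 0" --pt "-0.0205 0 0.0315 0 0 0" --pt "-0.0205 0 0.0315 0 0 0"

```text
clock: 17.62
tcp_pos: [0.6949, 0.0944, 0.1746]
orientation: [-2.961, -0.153, -0.935]
contact_force: [2.5, -0.8, 1.3]
grip_width: 0.0155
gripper_force: 98.1
```

```bash
python3 g.py .073
```

```text
tip pred [0.6078 0.088  0.0785] brush dir [-0.6387 -0.0607 -0.7659]
clock 17.62 tcp [0.6949 0.0944 0.1746] F [ 2.5 -0.8  1.3] joints [-0.81  0.44  0.69  2.08 -1.11  0.21 -0.68] move [-0.0148, 0.0006, 0.0166] [-0.0003, -0.0006, -0.0011]
```

Call:
apply_moves --pt "-0.0045 0 0.0066 0 0 0" --pt "-0.009 0 0.013 0 0 0" --pt "-0.0112 0 0.0162 0 0 0" --pt "-0.0112 0 0.0162 0 0 0"

```text
clock: 18.12
tcp_pos: [0.6955, 0.0945, 0.1704]
orientation: [-2.96, -0.153, -0.937]
contact_force: [0.7, 0.7, 6.1]
grip_width: 0.0155
gripper_force: 98.5
```

Call:
apply_moves --pt "-0.0023 0 0.0033 0 0 0" --pt "-0.0023 0 0.0033 0 0 0" --pt "-0.0023 0 0.0033 0 0 0"

```text
clock: 18.5
tcp_pos: [0.696, 0.0945, 0.17]
orientation: [-2.96, -0.152, -0.939]
contact_force: [1.9, -0.4, 8.8]
grip_width: 0.0162
gripper_force: 98.7
```

```bash
python3 g.py .073
python3 - <<'E'
from h import *
F={n:r.grab_frame(n) for n in("scene",)}
a=cv2.resize(F["scene"]["pixels"][140:240,240:360],(600,500),interpolation=cv2.INTER_CUBIC)
cv2.imwrite("pics/w9.png",cv2.cvtColor(a,cv2.COLOR_RGB2BGR))
print(r.get_obs()["contact_force"])
E
```

```text
tip pred [0.6091 0.0882 0.0737] brush dir [-0.6368 -0.0601 -0.7675]
clock 18.5 tcp [0.696  0.0945 0.17  ] F [ 1.9 -0.4  8.8] joints [-0.8   0.45  0.67  2.08 -1.15  0.2  -0.64] move [-0.008, 0.0005, -0.0009] [-0.0004, -0.0021, -0.0013]
[1.71484662 0.67839132 7.23354769]
```

The force is about 8–9 N, rising with hardly any travel, and the tip is at the predicted stop height. So the plate is bottomed. Holding, then lifting out.

Call:
apply_moves --pt "0 0 0 0 0 0" --pt "0 0 0 0 0 0" --pt "0 0 0 0 0 0"

```text
clock: 18.92
tcp_pos: [0.696, 0.0945, 0.17]
orientation: [-2.96, -0.152, -0.939]
contact_force: [1.5, 0.4, 7.4]
grip_width: 0.0156
gripper_force: 98.7
```

```bash
python3 g.py .145
```

```text
tip pred [0.6091 0.0881 0.0737] brush dir [-0.6368 -0.0601 -0.7675]
clock 18.93 tcp [0.696  0.0945 0.17  ] F [1.5 0.4 7.4] joints [-0.8   0.45  0.67  2.08 -1.15  0.2  -0.64] move [0.158, 0.0, -0.2362] [-0.0004, -0.0021, -0.0013]
```

Call:
apply_moves --pt "0.03 0 -0.045 0 0 0" --pt "0.07 0 -0.105 0 0 0" --pt "0.12 0 -0.18 0 0 0" --pt "0.18 0 -0.27 0 0 0" --pt "0.22 0 -0.33 0 0 0"

```text
clock: 19.55
tcp_pos: [0.6912, 0.0944, 0.2673]
orientation: [-2.962, -0.154, -0.931]
contact_force: [0.2, 0.4, -1.4]
grip_width: 0.0158
gripper_force: 98.2
```

```bash
python3 -c "
from h import *
s=r.get_obs(); R0=R.from_rotvec(s['orientation']).as_matrix(); print('tip',s['tcp_pos']+R0@TIP)
go([.504,-.2505,.10],tool(-176,15))"
```

```text
tip [0.60386036 0.08786555 0.17143072]
clock 19.55 tcp [0.6912 0.0944 0.2673] F [ 0.2  0.4 -1.4] joints [-1.14  0.4   1.11  2.02 -0.85  0.43 -0.94] move [-1.1106, 1.295, 0.039] [-0.0049, -0.5542, 0.0223]
```

```bash
python3 -c "
from h import *
go([.60,-.08,.24],tool(-175,-10))"
```

```text
clock 19.55 tcp [0.6912 0.0944 0.2673] F [ 0.2  0.4 -1.4] joints [-1.14  0.4   1.11  2.02 -0.85  0.43 -0.94] move [-0.4193, 0.6559, -0.1604] [-0.0051, -0.2765, 0.0098]
```

Call:
apply_moves --pt "-0.06 0.13 -0.04 0 -0.05 0" --pt "-0.16 0.27 -0.07 0 -0.11 0.003" --pt "-0.26 0.42 -0.11 -0.002 -0.18 0.006" --pt "-0.35 0.55 -0.14 -0.004 -0.24 0.008" --pt "-0.42 0.656 -0.16 -0.005 -0.277 0.01"

```text
clock: 20.18
tcp_pos: [0.5994, -0.0812, 0.2388]
orientation: [-3.119, -0.134, -0.268]
contact_force: [0.6, 0.6, -1.0]
grip_width: 0.0155
gripper_force: 98.0
```

```bash
python3 -c "
from h import *
go([.504,-.2505,.08],tool(-176,15))"
```

```text
clock 20.18 tcp [ 0.5994 -0.0812  0.2388] F [ 0.6  0.6 -1. ] joints [-0.81  0.49  1.17  1.9  -0.64  0.96 -0.86] move [-0.5402, 0.6423, 0.5507] [-0.0, -0.2758, 0.0104]
```

Call:
apply_moves --pt "-0.11 0.14 0.09 0 -0.06 0.002" --pt "-0.23 0.28 0.2 0 -0.13 0.005" --pt "-0.34 0.42 0.32 0 -0.2 0.008" --pt "-0.45 0.54 0.45 0 -0.25 0.01" --pt "-0.54 0.642 0.55 0 -0.276 0.01"

```text
clock: 20.8
tcp_pos: [0.5047, -0.2497, 0.0781]
orientation: [3.105, 0.11, -0.41]
contact_force: [1.0, 0.8, -0.7]
grip_width: 0.0155
gripper_force: 98.0
```

```bash
cat > k.py <<'E'
from h import *
np.set_printoptions(precision=4,suppress=True)
f=r.grab_frame("wrist"); s=r.get_obs(); R0=R.from_rotvec(s["orientation"]).as_matrix()
b=Rg.T@(np.array([-.0997,-.0065,0])/.1)
tip=s["tcp_pos"]+R0@TIP; end=tip-.2*(R0@b)
for n,X in(("brush_tip",tip),("brush_end",end)):
    print(n,X,"pred px",proj(f,X,True),[(np.round(k["point"],1),k["conf"]) for k in r.landmark_of(f,n)[:1]])
m=r.outline_of(f,"tray"); print(m and m[0]["rect"])
a=np.hstack([f["pixels"],cv2.resize(r.grab_frame("scene")["pixels"][120:240,140:300],(512,384))])
cv2.imwrite("pics/w10.png",cv2.cvtColor(cv2.resize(a,(800,300)),cv2.COLOR_RGB2BGR))
go([.504,-.2505,.015],tool(-176,15))
E
python3 k.py
```

```text
brush_tip [ 0.3711 -0.2587  0.0816] pred px [254.258  354.4868] [(array([505. ,  17.2]), 0.17)]
brush_end [ 0.5706 -0.2462  0.0803] pred px [256.5556 139.6017] [(array([254.8, 141.1]), 0.66)]
[137.8, 36.5, 237.6, 247.0]
clock 21.05 tcp [ 0.5064 -0.2489  0.0807] F [ 0.2  0.1 -1.8] joints [-0.34  0.84  0.97  1.82 -0.59  1.1  -0.63] move [0.0575, 0.0059, 0.2566] [-0.0, -0.0025, 0.0008]
```

View pics/w10.png

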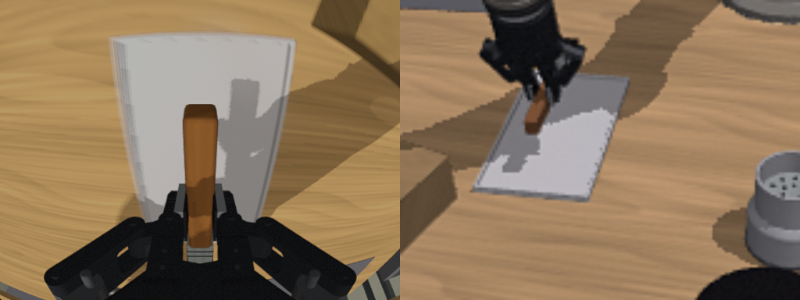

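The left half (wrist view) shows the brush level over the tray, with its handle end at (200,107). That is within 2 px of prediction in the original picture, so nothing slipped. The right half (scene view) shows it over the tray. Lowering.

Call:
apply_moves --pt "0.016 0.001 0.07 0 0 0" --pt "0.031 0.002 0.14 0 0 0" --pt "0.045 0.003 0.2 0 0 0" --pt "0.0575 0.003 0.2566 0 0 0" --pt "0.0575 0.003 0.2566 0 0 0"

```text
clock: 21.68
tcp_pos: [0.503, -0.2501, 0.0138]
orientation: [3.104, 0.11, -0.406]
contact_force: [0.3, -0.4, -1.4]
grip_width: 0.0156
gripper_force: 98.1
```

Call:
apply_moves --pt "0.0015 0 0.0055 0 0 0" --pt "0.003 0 0.011 0 0 0" --pt "0.003 0 0.011 0 0 0"

```text
clock: 22.05
tcp_pos: [0.5041, -0.2505, 0.0125]
orientation: [3.104, 0.11, -0.401]
contact_force: [-0.3, -0.2, -0.4]
grip_width: 0.0158
gripper_force: 98.1
```

Call:
apply_moves --pt "0.001 0 0.004 0 0 0" --pt "0.002 0 0.008 0 0 0" --pt "0.002 0 0.008 0 0 0"

```text
clock: 22.42
tcp_pos: [0.5039, -0.2504, 0.0101]
orientation: [3.104, 0.11, -0.402]
contact_force: [-0.8, -0.0, -1.4]
grip_width: 0.0156
gripper_force: 98.1
```

Call:
apply_moves --pt "0.001 0 0.004 0 0 0" --pt "0.001 0 0.004 0 0 0"

```text
clock: 22.68
tcp_pos: [0.5039, -0.2505, 0.0098]
orientation: [3.105, 0.11, -0.402]
contact_force: [-1.6, 0.9, 5.3]
grip_width: 0.0159
gripper_force: 99.0
```

Call:
apply_moves --pt "0 0 0 0 0 0" --pt "0 0 0 0 0 0" --pt "0 0 0 0 0 0" --pt "0 0 0 0 0 0" --claw 1

```text
clock: 23.18
tcp_pos: [0.5038, -0.2505, 0.0091]
orientation: [3.104, 0.11, -0.402]
contact_force: [0.4, -0.0, -0.7]
grip_width: 0.085
gripper_force: 0.0
```

Call:
apply_moves --pt "-0.025 0 -0.095 0 0 0" --pt "-0.06 0 -0.22 0 0 0" --pt "-0.1 0 -0.38 0 0 0" --pt "-0.18 0 -0.6 0 0 0" --pt "-0.22 0 -0.75 0 0 0"

```text
clock: 23.8
tcp_pos: [0.4981, -0.2519, 0.2086]
orientation: [3.104, 0.107, -0.398]
contact_force: [0.4, -0.4, -0.7]
grip_width: 0.0854
gripper_force: 0.0
```

```bash
python3 d.py w11.png
python3 - <<'E'
from h import *
f=r.grab_frame("scene")
for t in("bottle","spool","carton","tray","brush_center"): print(t,[(np.round(k["point"],1),round(k["conf"],2)) for k in r.landmark_of(f,t)[:2]])
E
```

```text
brush_tip [256.3 211.3] 0.95 [ 0.3752 -0.2625  0.015 ]
brush_end [251.9  58.7] 0.61 [ 0.5698 -0.2444  0.015 ]
brush_center [254.4 144.6] 0.96 [ 0.4713 -0.2536  0.015 ]
0.83 [[243.0, 57.0], [264.0, 57.0], [264.0, 217.0], [243.0, 217.0]] [[0.5724, -0.2354], [0.5738, -0.2562], [0.3742, -0.2726], [0.3723, -0.2454]]
clock 24.05 tcp [ 0.4982 -0.2505  0.2047] F [-0.2  0.5 -0.4] joints [-0.42  0.7   1.1   1.75 -0.46  1.29 -0.67] move [0.2295, 0.0032, 0.3727] [0.0011, 0.1638, 0.0096]
bottle [(array([395.8, 232.5]), 0.86), (array([281.8, 261.5]), 0.39)]
spool [(array([285.1, 260.4]), 0.83)]
carton [(array([132.3, 201.8]), 0.82), (array([296.6, 185.7]), 0.69)]
tray [(array([200. , 173.1]), 0.82), (array([198.8, 172.4]), 0.29)]
brush_center [(array([201.7, 169.8]), 0.8)]
```

```bash
python3 -c "
from bench import r
print(r.hand_in())"
```

```text
the job is handed in; nothing more can be done
None
```

The job is handed in at about 24 s: the brush was drawn out and laid in the tray, taken by its handle, dipped and pressed against the plate at about 8 N for over 0.8 s (depth and force fit the stop), then laid flat in the tray again and released, with the bottle, spool and carton still in place.

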